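# Hold a glass cell in the light path of the lamp bench for a shadow check

## Robot

A 7-joint arm with a two-finger parallel gripper is mounted at the origin on a cart in front of the work surface, level with it; the furniture and walls round the work are solid. World frame = base frame: x ahead of the robot, y to its left, z up, the work surface at z = 0. Lengths are in m, angles in rad, forces in N, time in s.
With the tool pointing down it reaches from about 0.35 to 0.9 m from the base axis. Payload 8.1 kg.
Tool frame: the origin (TCP) lies between the finger pads; the fingertips stand ahead of it and the grasp point (between the pads) is the TCP (arm.nose_length is the z of the fingertips in the tool frame, in m); z points along the fingers, y is the line along which they close (so a half turn about z gives the same grasp; the last joint's range is limited). The gripper opens to 92 mm and grips with 3 to 60 N. Pads are 19 mm wide; open, the fingers measure 130 mm over their backs; the gripper's body (75 mm by 190 mm) begins 47 mm behind the grasp point.
Start: joints at [1.101, 0.434, 0.025, 1.573, -0.012, 1.134, -0.075], TCP at [0.224, -0.583, 0.246] pointing down, gripper open.
Joint ranges: [-2.62, 2.62], [-0.44, 2.09], [-1.27, 1.32], [0.08, 2.57], [-1.32, 4.46], [0.12, 2], [-2.74, 2.74]. Speed limits (rad/s): [2.22, 2.22, 3.01, 3.01, 3.14, 3.14, 3.14].

## Interface

Orientations are given as a rotation vector (axis times angle).
In Python, from cell import sensors, optics, arm gives the robot as it stands.
- The arm moves only by the tool arm_command, never from a script. Its argument "deltas" is one flat list of numbers, 7 for each row, row after row: the turn, a rotation vector about the world's x, y, z as a fraction of full scale, then the shift along the world's x, y, z as a fraction of full scale, then the finger opening in mm, from 0 to 91.8. In form: [wx, wy, wz, dx, dy, dz, fingers, wx, wy, wz, dx, dy, dz, fingers, ...]. A call has 1 to 20 rows; each row is the pose to reach, as a shift and turn from the pose commanded when the call began; what a row does not reach only later rows make up. Full scale, the value 1, is 1 m for a shift and 90 degrees for a turn. A row lasts 1/10 s, in which the tool goes at most 50 mm and 8.59 degrees, less where a joint would pass 70% of its speed; a pose out of reach is approached as far as the arm can. A call with a number of a shift or a turn outside -1 to 1 is refused whole. A call with a gripper value outside its range is refused whole. The fingers move at their own pace and stop on an object; "force" is the grip in N (left out, the last holds). Time passes only in rows, so rows that repeat a pose let the fingers close. It gives the time, the measured TCP pose, the force, the opening and the grip force at its end, in the units of the state.
- sensors.observe(): the state, without advancing time (a new reading comes with each control period).
- optics.get_image(name): name is "scene" or "top"; returns the picture (384x512x3 uint8, blue, green, red); there is no depth.
- optics.calibration(name): a dict with "camera_matrix" (3x3 intrinsics, pixels), "rvec" (rotation vector, rad) and "tvec" (3), from world to camera coordinates, as OpenCV has them. Camera axes: x right, y down, z forward; pixel columns grow to the right and rows downward; lengths in m; the calibration is good to about 2 mm. A picture is of the moment at which its call begins. calibration takes no time and is no camera call.
- arm.sign_off(): hands the job in; it is judged then, once.
The state is a dict: "clock": time; "joints": joint angles; "dq": joint speeds; "joint_efforts": joint torques, N m; "position": TCP position; "ee_rot": TCP orientation; "force": force on the tool from outside, world axes, zero at the start; "ft_torque": the same for the moment, N m; "width": opening from 0.0 (shut) to 1.0 (fully open); "gripper_force": force on a finger pad.
Only numpy, scipy, OpenCV 4.12 (cv2) and the standard library are available. Lean on these libraries where they do the work, as an engineer would, in place of code of your own. Each camera call takes 0.05 s, during which the arm holds its last target. There are 200 camera calls.

## Task

Take the white screen plate out of its stand and lean it on the sloped rest at the end of the lamp bench, its foot in the channel behind the lip and its face square to the lamp. Then lift the long glass cell out of the rack by its two frosted sides only, never touching its clear end windows, and hold it upright in the light path midway between lamp and aperture plate, clear ends square to the beam and the beam passing through the lower middle of its windows, without knocking it on the lamp bench. Finish while still holding it there, and leave the short cell, the loupe and the tweezers where they are.

Things in the scene. Friction and masses are not known exactly. Their poses are not given: they have to be found in the camera images.
- lamp_bench: Fixed dark metal lamp bench, 90 (x) x 300 (y) x 106 mm high. Origin: middle of its underside, on the worktop. +y runs along the beam: round finned lamp at the -y end (radius 29 mm, top at z = 99 mm), open sample gap, upright black aperture plate, sloped screen rest at the +y end. The beam axis is at x = 0, z = 70 mm.
- beam_mid (a point): Point on the beam axis in the open gap, at lamp_bench (0, -5, 70) mm, same axes; the beam runs along y. Lamp snout (41 mm wide) 48 mm away to -y, aperture plate (60 mm wide, 5 mm thick, top at z = 106 mm, 15 mm hole on the beam) 45 mm away to +y. The rail below has its top at z = 21 mm.
- rest_foot (a point): Middle of the floor of the rest's channel, at lamp_bench (0, 91, 12) mm, same axes. The channel is 18 mm wide in y, between a lip 6 mm thick and 9 mm high on the -y side and the sloped back plate (70 mm wide, 64 mm long up its slope, upper edge at z = 72 mm), which starts 9 mm to +y and leans 20 degrees from vertical towards +y.
- plate_stand: Fixed low aluminium stand, 112 (x) x 56 (y) x 31.5 mm high, with a slot 11 mm wide running along its x and 23.5 mm deep (slot floor at z = 8 mm). Origin: middle of its underside. It and cell_rack stand near the front edge, one to the left and one to the right. Tall test machines flank the work (right: x over 0.5, y under -0.2 m; left: y over 0.4 m), so swing the arm round close to its base.
- screen: White rigid plate, 90 (x, width) x 8 (y, thickness) x 105 mm (z, height), about 90 g, at first standing upright in the slot of plate_stand, so that 73 mm stands above the stand. Both faces alike. Origin: middle of its lower edge (underside); z runs up the plate.
- screen_top (a point): Middle of the screen plate's upper edge, 105 mm above its origin along its z.
- cell_rack: Fixed grey plastic rack, 46 (x) x 156 (y) x 28 mm high, with three equal slots in line at y = -48, 0 and 48 mm, each 23 (x) x 39 (y) mm and 22 mm deep (slot floor at z = 6 mm). Origin: middle of its underside.
- cell_long: The glass cell to be held: 20 (x) x 36 (y) x 56 mm (z), about 45 g, rigid and empty. The two broad sides (facing +x and -x, 36 mm wide, 20 mm apart) are frosted white and are the grip; the two narrow ends (facing +y and -y) are clear windows. Stands upright in an outer slot of cell_rack, long way along the rack, and stands out 34 mm above it. Origin: middle of its underside.
- cell_window (a point): Point on the middle line of cell_long, 22 mm above its underside, where the beam shall pass (lower middle of the windows).
- cell_long_end_a: Clear end window of cell_long at its -y end, 16 mm wide, 56 mm high. Origin: its centre, 17 mm from the cell's middle. Not to be touched by the fingers.
- cell_long_end_b: Clear end window of cell_long at its +y end, as the other.
- cell_short: A second, square glass cell, 20 x 20 x 56 mm, about 45 g, in the other outer slot of cell_rack. Leave it. Origin: middle of its underside.
- loupe: Black loupe, 36 mm across, 32 mm high, standing on the worktop. Leave it. Origin: middle of its underside.
- tweezers: Steel tweezers, 14 x 122 x 10 mm, lying on the worktop, long way along their y. Leave them. Origin: middle of the underside.

How it is judged:
On the way, in this order (a step that is already met when the one before it is completed fails the run):
1. the screen plate leans on the rest, let go and at rest (x of screen in the frame of rest_foot between -0.02 and 0.02 m and y of screen in the frame of rest_foot between -0.013 and 0.013 m and z of screen in the frame of rest_foot below 0.008 m and angle between screen's own z axis and vertical between 0.2 and 0.6 rad and y of screen_top in the frame of rest_foot above 0.018 m and angle between the x axis of screen and the x axis of lamp_bench, either way round below 0.15 rad and contact force between screen and lamp_bench above 0.1 N and contact force between the fingers and screen below 0.05 N and linear speed of screen below 0.02 m/s), for 0.3 s.
2. the long cell is lifted clear of the rack in the fingers (height (world z) of cell_long above 0.035 m and contact force between the fingers and cell_long above 1 N), for 0.2 s.
At the end, for the whole second after the job is handed in: Screen let go, foot in the channel (20 mm sideways, 13 mm along the beam), leaning back 0.2 to 0.6 rad. Long cell held still by its frosted sides, clear of the bench: window point within 5 mm sideways, 10 mm in height, 18 mm along the beam; along the beam within 0.14 rad, upright within 0.12 rad (all of step 1 and x of cell_window in the frame of beam_mid between -0.005 and 0.005 m and y of cell_window in the frame of beam_mid between -0.018 and 0.018 m and z of cell_window in the frame of beam_mid between -0.01 and 0.01 m and angle between the y axis of cell_long and the y axis of lamp_bench, either way round below 0.14 rad and angle between cell_long's own z axis and vertical below 0.12 rad and contact force between the fingers and cell_long above 1 N and contact force between cell_long and lamp_bench below 0.05 N and contact force between the fingers and cell_long_end_a below 0.05 N and contact force between the fingers and cell_long_end_b below 0.05 N and linear speed of cell_long below 0.02 m/s); the arm keeps its last pose, push and grip.
It fails at once if the fingers touch a clear end window of the long cell (contact force between the fingers and cell_long_end_a above 0.3 N or contact force between the fingers and cell_long_end_b above 0.3 N).
It fails at once if the long cell knocks against the lamp bench (contact force between cell_long and lamp_bench above 1 N).
It fails at once if the short cell is moved or taken (distance of cell_short from where it was at the start of the episode above 0.015 m).
It fails at once if the loupe or the tweezers are disturbed (distance of any of loupe, tweezers from where it was at the start of the episode above 0.02 m).
It also fails if it takes over 54 s, if anything falls off the work surface, if the arm or the gripper's body presses on something with over 40 N, if the wrist force passes 120 N, or if a joint passes its speed limit or range.

## Working session

There is one attempt and no reset: what is moved stays moved. The work goes in short steps, Python scripts to look and compute and a tool call to move; the robot and the scene stay as the last step left them, time stands still between calls to the robot, and variables do not carry over. Pictures are saved under pics/ and viewed, at most 11 in all, crops included, and the job is handed in when it is done.

Besides the shell and the picture viewer there is one more tool, called after "Request:" by a JSON object that holds its "fn" and its "kwargs". arm_command: Moves the arm, as the interface text tells. Its arguments: {"type":"object","properties":{"deltas":{"type":"array","items":{"type":"number"}},"force":{"type":"number"}},"required":["deltas"]}

```bash
ls; mkdir -p pics; python3 - <<'E'
from cell import sensors, optics, arm
import cv2
s=sensors.observe(); print(s, arm.nose_length)
for n in("scene","top"):
    im=optics.get_image(n); cv2.imwrite(f"pics/{n}0.png",im)
    c=optics.calibration(n); print(c)
E
```

```text
pics
{'clock': 0.0, 'joints': array([ 1.1013716 ,  0.43522766,  0.02498232,  1.57408361, -0.01158575,
        1.13401441, -0.07506171]), 'dq': array([ 1.83896981e-03, -4.71416457e-04, -8.15148087e-04, -1.55788297e-03,
       -6.07661085e-05,  1.15101276e-03,  7.34742756e-04]), 'joint_efforts': array([-1.39261294e-03, -6.67848945e+01,  9.84028950e-01, -3.14458537e+01,
       -6.06968324e-02,  4.28771158e-02,  1.82161334e-04]), 'position': array([ 0.22392554, -0.58299342,  0.24494738]), 'ee_rot': array([-3.08740976e+00, -5.72651538e-01,  7.00651092e-04]), 'force': array([-0.14020583,  0.54241748,  0.12718255]), 'ft_torque': array([ 0.02043504, -0.04269005, -0.00065605]), 'gripper_force': 0.0, 'width': 0.9987540769693702} 0.019
{'camera_matrix': array([[460.16282724,   0.        , 257.07383429],
       [  0.        , 460.16282724, 186.10996752],
       [  0.        ,   0.        ,   1.        ]]), 'rvec': array([ 0.99621184, -2.1096773 ,  1.3556276 ]), 'tvec': array([0.32651368, 0.23963167, 0.86485142])}
{'camera_matrix': array([[453.159724  ,   0.        , 257.75269717],
       [  0.        , 453.159724  , 193.21014477],
       [  0.        ,   0.        ,   1.        ]]), 'rvec': array([ 2.18344272, -2.17010674,  0.13283892]), 'tvec': array([-0.00272051,  0.498389  ,  1.137957  ])}
```

View pics/scene0.png

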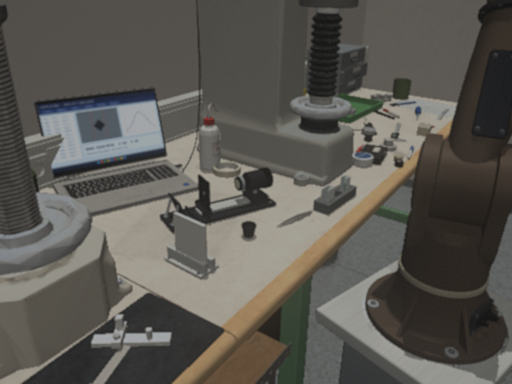

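View pics/top0.png

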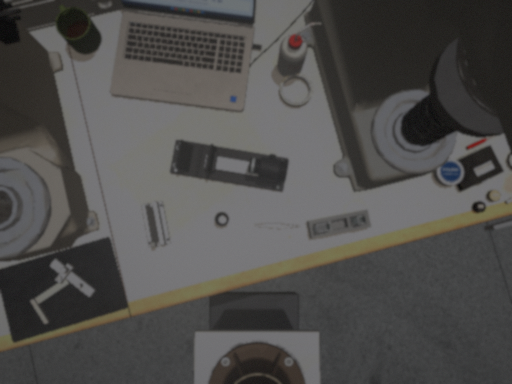

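The top view shows the stand near (157,225), bench (230,167), loupe (222,219), tweezers (277,226) and rack (338,224). The scene view shows the screen at (190,240) and the rack at (335,195). I'll enlarge both.

```bash
python3 - <<'E'
import cv2
a=cv2.imread("pics/top0.png")[130:260,130:390]; cv2.imwrite("pics/topc.png",cv2.resize(cv2.convertScaleAbs(a,alpha=1.6),None,fx=3,fy=3,interpolation=cv2.INTER_CUBIC))
a=cv2.imread("pics/scene0.png")[160:285,155:365]; cv2.imwrite("pics/scenec.png",cv2.resize(cv2.convertScaleAbs(a,alpha=1.4),None,fx=3.8,fy=3.8,interpolation=cv2.INTER_CUBIC))
E
```

```text
(no output)
```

View pics/topc.png

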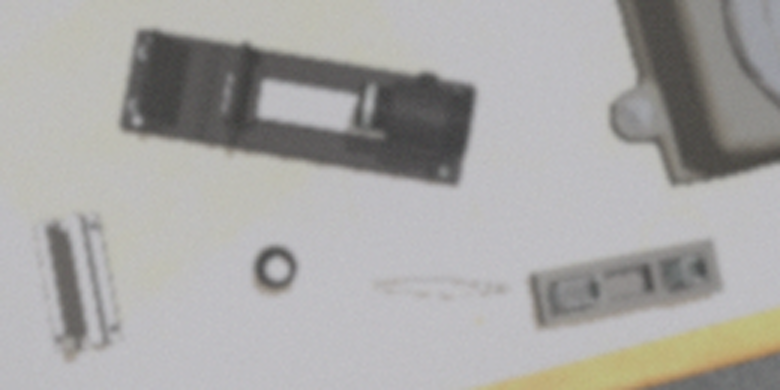

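View pics/scenec.png

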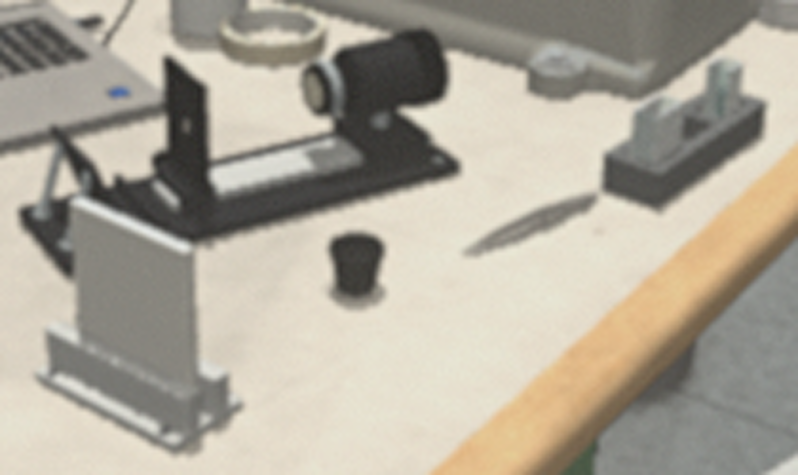

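```bash
cat > h.py <<'E'
import cv2, numpy as np
from scipy.optimize import least_squares
from cell import sensors, optics, arm
cal={n:optics.calibration(n) for n in("scene","top")}
def proj(n,P):
    c=cal[n]; return cv2.projectPoints(np.float64(P).reshape(-1,3),c["rvec"],c["tvec"],c["camera_matrix"],None)[0].reshape(-1,2)
def back(n,uv,z):
    c=cal[n];R=cv2.Rodrigues(c["rvec"])[0];C=-R.T@c["tvec"].ravel()
    d=R.T@np.linalg.solve(c["camera_matrix"],[uv[0],uv[1],1]); return C+d*(z-C[2])/d[2]
def Rz(a): return np.array([[np.cos(a),-np.sin(a),0],[np.sin(a),np.cos(a),0],[0,0,1]])
def place(p,P): return np.float64(P)@Rz(p[2]).T+[p[0],p[1],0]
def fit(p0,obs):
    f=lambda p:np.concatenate([(proj(n,place(p,[P]))[0]-uv) for n,P,uv in obs])
    r=least_squares(f,p0,loss="soft_l1"); return r.x,np.abs(r.fun).reshape(-1,2).max(1).round(1)
def box(x,y,z0,z1,cx=0,cy=0):
    return np.float64([[cx+a*x/2,cy+b*y/2,z] for z in(z0,z1) for a,b in((-1,-1),(1,-1),(1,1),(-1,1))])
def draw(im,n,W,col,o,k):
    q=((proj(n,W)-o)*k).round().astype(int)
    for i in range(4):
        for a,b in((i,(i+1)%4),(4+i,4+(i+1)%4),(i,4+i)): cv2.line(im,tuple(map(int,q[a])),tuple(map(int,q[b])),col,1)
T=lambda u,v:(u/3+130,v/3+130)
S=lambda u,v:(u/3.8+155,v/3.8+160)
E
cat > fit.py <<'E'
from h import *
for n in cal: c=cal[n]; print(n,(-cv2.Rodrigues(c["rvec"])[0].T@c["tvec"].ravel()).round(3))
m=.001
def g(n,l): return [(n,np.array(P)*m,np.array(uv)) for P,uv in l]
b=back("top",T(300,105),.012)
bench=fit([b[0],b[1],0],g("top",[((45,150,12),T(137,29)),((45,-150,12),T(474,86)),((-45,-150,12),T(458,184)),((-45,150,12),T(122,128))])
 +g("scene",[((-30,42.5,106),S(207,88)),((30,42.5,106),S(166,57))]))
b=back("top",T(625,285),.028)
rack=fit([b[0],b[1],0],g("top",[((23,78,28),T(530,275)),((-23,78,28),T(540,327)),((-23,-78,28),T(720,290)),((23,-78,28),T(712,240))])
 +g("scene",[((-23,78,28),S(660,177)),((23,78,28),S(604,148)),((-23,-78,28),S(767,100))]))
b=back("top",T(80,285),.02)
stand=fit([b[0],b[1],0],g("scene",[((45,4,113),S(72,205)),((-45,4,113),S(194,250)),((-45,-4,113),S(197,241)),((-56,28,0),S(178,450)),((-56,-28,0),S(242,405)),((56,28,0),S(38,378))]))
for k,v in(("bench",bench),("rack",rack),("stand",stand)): print(k,v[0].round(4),v[1])
B,K,P=bench[0],rack[0],stand[0]
np.save("poses.npy",[B,K,P])
for n,o,k,src in(("top",(130,130),3,"topc"),("scene",(155,160),3.8,"scenec")):
    im=cv2.imread(f"pics/{src}.png")
    for p,W,col in((B,box(.09,.3,0,.012),(0,0,255)),(B,box(.06,.005,.021,.106,0,.0425),(0,255,255)),(K,box(.046,.156,0,.028),(0,255,0)),(K,box(.02,.036,.006,.062,0,.048),(255,0,0)),(K,box(.02,.02,.006,.062,0,-.048),(255,0,255)),(P,box(.112,.056,0,.0315),(0,160,0)),(P,box(.09,.008,.008,.113),(255,0,0))):
        draw(im,n,place(p,W),col,np.array(o),k)
    cv2.imwrite(f"pics/{src}_o.png",im)
a,b=[cv2.imread(f"pics/{s}_o.png") for s in("topc","scenec")]
a=cv2.resize(a,(600,300));b=cv2.resize(b[:,:],(500,298));
cv2.imwrite("pics/o1.png",np.vstack([a[:, :],np.pad(b,((0,0),(0,100),(0,0)))]))
E
python3 fit.py
```

```text
scene [-0.305  0.697  0.577]
top [0.378 0.021 1.183]
bench [ 0.5716  0.0749 -0.1578] [0.  0.6 0.6 1.2 0.6 0.7]
rack [ 0.4193 -0.2072  0.1999] [0.5 0.9 0.8 0.7 0.5 1.9 0.4]
stand [0.418  0.2591 0.2161] [2.2 1.5 0.4 0.6 1.5 0.2]
```

View pics/o1.png

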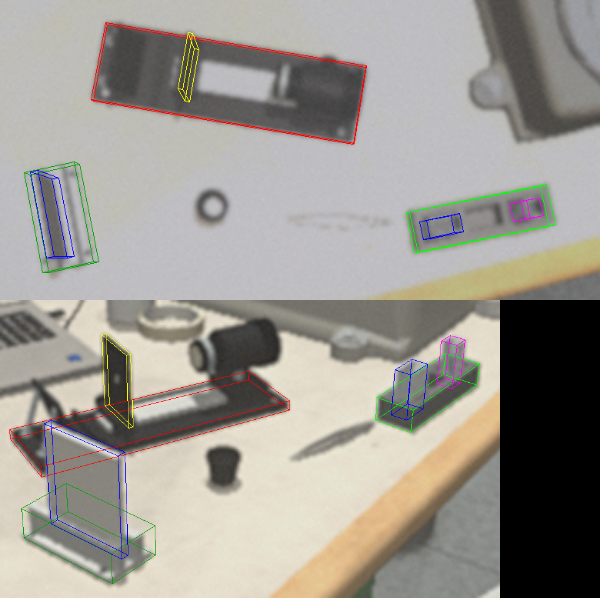

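The overlay fits well: bench, rack, stand and screen all line up, and the long cell is in the +y slot of the rack. I'm moving towards the stand now.

Request:
{"fn": "arm_command", "kwargs": {"deltas": [0, 0, 0, 0.19, 0.48, 0, 91, 0, 0, 0, 0.19, 0.48, 0, 91, 0, 0, 0, 0.19, 0.48, 0, 91, 0, 0, 0, 0.19, 0.48, 0, 91, 0, 0, 0, 0.19, 0.48, 0, 91, 0, 0, 0, 0.19, 0.48, 0, 91, 0, 0, 0, 0.19, 0.48, 0, 91, 0, 0, 0, 0.19, 0.48, 0, 91, 0, 0, 0, 0.19, 0.48, 0, 91, 0, 0, 0, 0.19, 0.48, 0, 91, 0, 0, -0.096, 0.194, 0.842, -0.04, 91, 0, 0, -0.096, 0.194, 0.842, -0.04, 91, 0, 0, -0.096, 0.194, 0.842, -0.04, 91, 0, 0, -0.096, 0.194, 0.842, -0.04, 91, 0, 0, -0.096, 0.194, 0.842, -0.04, 91, 0, 0, -0.096, 0.194, 0.842, -0.04, 91, 0, 0, -0.096, 0.194, 0.842, -0.04, 91, 0, 0, -0.096, 0.194, 0.842, -0.04, 91, 0, 0, -0.096, 0.194, 0.842, -0.04, 91, 0, 0, -0.096, 0.194, 0.842, -0.04, 91]}}

```text
clock: 2.1
position: [0.4175, 0.259, 0.2052]
ee_rot: [3.122, 0.342, -0.002]
force: [0.4, -1.6, -0.2]
width: 0.995
gripper_force: 0.0
```

```bash
cat > near.py <<'E'
from h import *
import sys
B,K,P=np.load("poses.npy")
im=optics.get_image("scene"); cv2.imwrite("pics/scene1.png",im)
a=cv2.resize(cv2.convertScaleAbs(im[170:290,140:260],alpha=1.4),None,fx=5,fy=5,interpolation=cv2.INTER_CUBIC)
draw(a,"scene",place(P,box(.09,.008,.008,.113)),(255,0,0),np.array([140,170]),5)
cv2.imwrite("pics/n1.png",a)
m=.001
print("top pred -y upper edge",((proj("top",place(P,np.array([[45,-4,113],[-45,-4,113],[45,-4,31.5],[-45,-4,31.5]])*m))-130)*3).round(0).tolist())
print(sensors.observe()["ee_rot"])
E
python3 near.py
```

```text
top pred -y upper edge [[49.0, 221.0], [70.0, 333.0], [70.0, 229.0], [91.0, 333.0]]
[ 3.12226413e+00  3.38507004e-01 -1.63551777e-03]
```

View pics/n1.png

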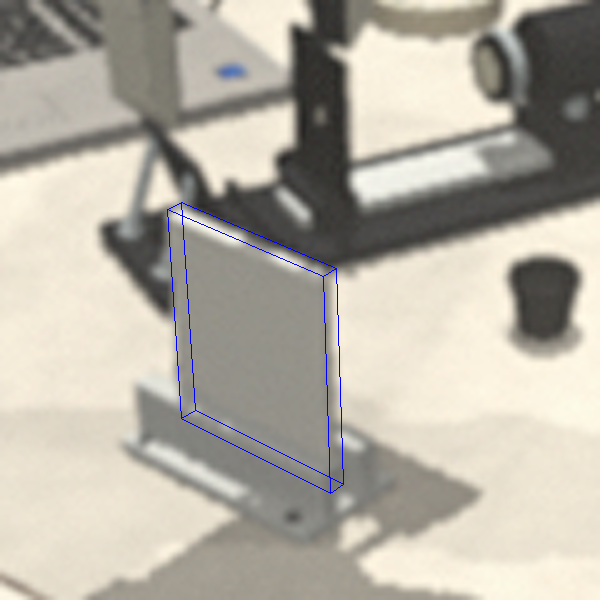

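The overlay is about 1.5 px too far left and up at the plate's far-left corner. Visible corners are (174,217), (326,278) and (337,268). I'll refit with these and the dark strip in the top view.

```bash
python3 - <<'E'
from h import *
B,K,P=np.load("poses.npy"); m=.001
N=lambda u,v:np.array([u/5+140,v/5+170])
o=[("scene",np.array(q)*m,N(*uv)) for q,uv in(((45,4,113),(174,217)),((-45,4,113),(326,278)),((-45,-4,113),(337,268)),((45,-4,113),(187,207)))]
print(fit(P,o))
# top: dark strip (screen face) centre by threshold
g=cv2.cvtColor(cv2.imread("pics/top0.png"),cv2.COLOR_BGR2GRAY)
M=np.uint8(g[200:252,140:172]<120); n,l,s,c=cv2.connectedComponentsWithStats(M)
i=1+s[1:,4].argmax(); pts=np.argwhere(l==i)[:,::-1].astype(np.float32); print(s[i],cv2.minAreaRect(pts))
q=cv2.boxPoints(cv2.minAreaRect(pts))+[140,200]; print(q)
# predicted face quad above stand for P
for p in (P,fit(P,o)[0]): print(proj("top",place(p,np.array([[45,-4,113],[-45,-4,113],[-45,-4,31.5],[45,-4,31.5]])*m)))
E
```

```text
(array([0.41457011, 0.25928382, 0.20661624]), array([1.1, 0.4, 0.8, 0.5]))
[   0    0   32   52 1647] ((15.5, 25.5), (51.0, 31.0), 90.0)
[[140. 200.]
 [171. 200.]
 [171. 251.]
 [140. 251.]]
[[146.22357217 203.58768912]
 [153.35759692 241.11144954]
 [160.17074158 241.05464064]
 [153.48776138 206.1764358 ]]
[[146.28402497 205.03578133]
 [153.06053506 242.6590584 ]
 [159.89707709 242.49226295]
 [153.54616179 207.52320581]]
```

Request:
{"fn": "arm_command", "kwargs": {"deltas": [0, 0, -0.006, -0.003, 0, -0.035, 91, 0, 0, -0.006, -0.003, 0, -0.07, 91, 0, 0, -0.006, -0.003, 0, -0.09, 91, 0, 0, -0.006, -0.003, 0, -0.105, 91, 0, 0, -0.006, -0.003, 0, -0.105, 91, 0, 0, -0.006, -0.003, 0, -0.105, 0, 0, 0, -0.006, -0.003, 0, -0.105, 0, 0, 0, -0.006, -0.003, 0, -0.105, 0, 0, 0, -0.006, -0.003, 0, -0.105, 0, 0, 0, -0.006, -0.003, 0, -0.105, 0, 0, 0, -0.006, -0.003, 0, -0.105, 0, 0, 0, -0.006, -0.003, 0, -0.105, 0, 0, 0, -0.006, -0.003, 0, -0.105, 0, 0, 0, -0.006, -0.003, 0, -0.105, 0], "force": 20}}

```text
clock: 3.55
position: [0.4151, 0.2586, 0.1007]
ee_rot: [3.125, 0.324, -0.0]
force: [0.2, -0.0, 0.9]
width: 0.257
gripper_force: 0.0
```

Request:
{"fn": "arm_command", "kwargs": {"deltas": [0, 0, 0, 0, 0, 0, 0, 0, 0, 0, 0, 0, 0, 0, 0, 0, 0, 0, 0, 0, 0, 0, 0, 0, 0, 0, 0, 0, 0, 0, 0, 0, 0, 0, 0]}}

```text
clock: 4.05
position: [0.4149, 0.26, 0.1009]
ee_rot: [-3.123, -0.325, -0.001]
force: [-0.2, 4.7, -2.5]
width: 0.085
gripper_force: 19.9
```

```bash
cat > tgt.py <<'E'
from h import *
from scipy.spatial.transform import Rotation as Ro
B,K,P=np.load("poses.npy")
cur=np.array([.4146,.2593,.1005]); ys=.2075; th=.33; L=.0929
R=Ro.from_matrix(Rz(B[2]))*Ro.from_rotvec([-th,0,0])*Ro.from_euler("z",-ys)
print("turn",(R.as_rotvec()/(np.pi/2)).round(4))
for foot in([0,.094,.105],[0,.094,.015]):
    t=np.array(foot)+L*np.array([0,np.sin(th),np.cos(th)])
    w=Rz(B[2])@t+[B[0],B[1],0]; print(w.round(4),(w-sensors.observe()["position"]).round(4))
E
python3 tgt.py
```

```text
turn [-0.2112 -0.0052 -0.2305]
[0.5911 0.1975 0.1929] [ 0.1762 -0.0625  0.092 ]
[0.5911 0.1975 0.1029] [ 0.1762 -0.0625  0.002 ]
```

Request:
{"fn": "arm_command", "kwargs": {"deltas": [0, 0, 0, 0, 0, 0.02, 0, 0, 0, 0, 0, 0, 0.06, 0, 0, 0, 0, 0, 0, 0.1, 0, 0, 0, 0, 0, 0, 0.14, 0, -0.05, -0.001, -0.06, 0.04, -0.015, 0.14, 0, -0.1, -0.002, -0.12, 0.08, -0.03, 0.14, 0, -0.16, -0.004, -0.18, 0.13, -0.045, 0.14, 0, -0.211, -0.005, -0.23, 0.176, -0.062, 0.12, 0, -0.211, -0.005, -0.23, 0.176, -0.062, 0.09, 0, -0.211, -0.005, -0.23, 0.176, -0.062, 0.09, 0, -0.211, -0.005, -0.23, 0.176, -0.062, 0.09, 0]}}

```text
clock: 5.15
position: [0.5901, 0.1965, 0.1906]
ee_rot: [2.803, -0.221, -0.04]
force: [0.1, -0.2, -0.0]
width: 0.086
gripper_force: 20.0
```

```bash
cat > near2.py <<'E'
from h import *
from scipy.spatial.transform import Rotation as Ro
B,K,P=np.load("poses.npy"); s=sensors.observe(); print(s["position"],s["ee_rot"])
L=.0929; R=Ro.from_rotvec(s["ee_rot"]).as_matrix()
def plate(): # tool frame: z along fingers, y closing
    b=box(.09,.008,L,L-.105); return b@R.T+s["position"]
foot=s["position"]+R[:,2]*L
print("foot in bench", (Rz(-B[2])@(foot-[B[0],B[1],0])).round(4), "tilt",np.arccos(-R[2,2]))
for n,o,k in(("scene",(140,150),5),("top",(160,140),6)):
    im=optics.get_image(n); a=im[o[1]:o[1]+100,o[0]:o[0]+110]
    a=cv2.resize(cv2.convertScaleAbs(a,alpha=1.5),None,fx=4,fy=4,interpolation=cv2.INTER_CUBIC)
    draw(a,n,plate(),(255,0,0),np.array(o),4)
    draw(a,n,place(B,box(.09,.3,0,.012)),(0,0,255),np.array(o),4)
    c=place(B,np.array([[0,.091,.012]])); q=((proj(n,c)-o)*4).astype(int)[0]; cv2.circle(a,tuple(map(int,q)),3,(0,255,0),1)
    cv2.imwrite(f"pics/{n}2.png",a)
cv2.imwrite("pics/n2.png",np.hstack([cv2.resize(cv2.imread(f"pics/{n}2.png"),(396,360)) for n in("scene","top")]))
E
python3 near2.py
```

```text
[0.59008193 0.1965445  0.19064366] [ 2.80323221 -0.22056975 -0.040227  ]
foot in bench [-0.001   0.0929  0.1028] tilt 0.3306373223637316
```

View pics/n2.png

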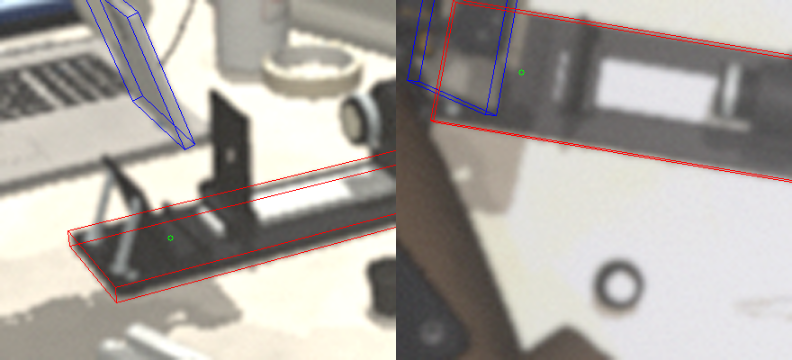

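The plate overlay matches the picture, with the foot above the channel. Lowering.

Request:
{"fn": "arm_command", "kwargs": {"deltas": [0, 0, 0, 0.001, 0, -0.03, 0, 0, 0, 0, 0.001, 0, -0.055, 0, 0, 0, 0, 0.001, 0, -0.07, 0, 0, 0, 0, 0.001, 0, -0.08, 0, 0, 0, 0, 0.001, 0, -0.085, 0, 0, 0, 0, 0.001, 0, -0.085, 0, 0, 0, 0, 0.001, 0, -0.085, 0]}}

```text
clock: 5.95
position: [0.5926, 0.1969, 0.1067]
ee_rot: [2.805, -0.222, -0.036]
force: [-0.3, 0.2, -0.1]
width: 0.085
gripper_force: 20.0
```

Request:
{"fn": "arm_command", "kwargs": {"deltas": [0, 0, 0, 0, 0, -0.004, 0, 0, 0, 0, 0, 0, -0.004, 0, 0, 0, 0, 0, 0, -0.004, 0, 0, 0, 0, 0, 0, -0.004, 30, 0, 0, 0, 0, 0, -0.004, 30, 0, 0, 0, 0, 0, -0.004, 30, 0, 0, 0, 0, 0, -0.004, 50, 0, 0, 0, 0, 0, -0.004, 50, 0, 0, 0, 0, 0, -0.004, 50, 0, 0, 0, 0, 0, -0.004, 50, 0, 0, 0, 0, 0, -0.004, 50]}}

```text
clock: 7.05
position: [0.5921, 0.1965, 0.1018]
ee_rot: [2.804, -0.222, -0.037]
force: [-0.2, 0.4, 0.8]
width: 0.54
gripper_force: 0.0
```

Request:
{"fn": "arm_command", "kwargs": {"deltas": [0, 0, 0, 0.001, 0.006, 0.019, 50, 0, 0, 0, 0.003, 0.019, 0.057, 50, 0, 0, 0, 0.005, 0.032, 0.095, 50, 0, 0, 0, 0.006, 0.038, 0.12, 50, 0, 0, 0, 0.006, 0.038, 0.15, 91, 0, 0, 0, 0.006, 0.038, 0.15, 91]}}

```text
clock: 7.65
position: [0.5995, 0.2359, 0.2561]
ee_rot: [2.808, -0.223, -0.029]
force: [0.7, 0.4, -0.1]
width: 0.671
gripper_force: 0.0
```

```bash
cat > near3.py <<'E'
from h import *
from scipy.spatial.transform import Rotation as Ro
B,K,P=np.load("poses.npy"); s=sensors.observe(); print(s["position"],s["ee_rot"],s["joints"].round(2))
b=box(.09,.008,0,.105)@Ro.from_rotvec([-.349,0,0]).as_matrix().T+[0,.0962,.0134]
out=[]
for n,o in(("scene",(140,170)),("top",(160,130))):
    im=optics.get_image(n)
    a=cv2.resize(cv2.convertScaleAbs(im[o[1]:o[1]+80,o[0]:o[0]+80],alpha=1.5),None,fx=4.5,fy=4.5,interpolation=cv2.INTER_CUBIC)
    draw(a,n,place(B,b),(255,0,0),np.array(o),4.5); out.append(a)
im=optics.get_image("top")[195:250,300:380]
a=cv2.resize(cv2.convertScaleAbs(im,alpha=1.5),None,fx=4.5,fy=4.5,interpolation=cv2.INTER_CUBIC)
draw(a,"top",place(K,box(.02,.036,.006,.062,0,.048)),(255,0,0),np.array([300,195]),4.5)
sc=optics.get_image("scene")[165:225,305:385]
c=cv2.resize(cv2.convertScaleAbs(sc,alpha=1.3),None,fx=4.5,fy=4.5,interpolation=cv2.INTER_CUBIC)
draw(c,"scene",place(K,box(.02,.036,.006,.062,0,.048)),(255,0,0),np.array([305,165]),4.5)
bot=np.zeros((235,720,3),np.uint8); bot[:,:360]=a[:235]; bot[:,360:]=c[:235]
cv2.imwrite("pics/n3.png",np.vstack([np.hstack(out),bot]))
E
python3 near3.py
```

```text
[0.59948648 0.23594758 0.25612228] [ 2.80793847 -0.22337328 -0.02936087] [-0.4   0.6  -0.33  1.33  0.4   1.49 -2.51]
```

View pics/n3.png

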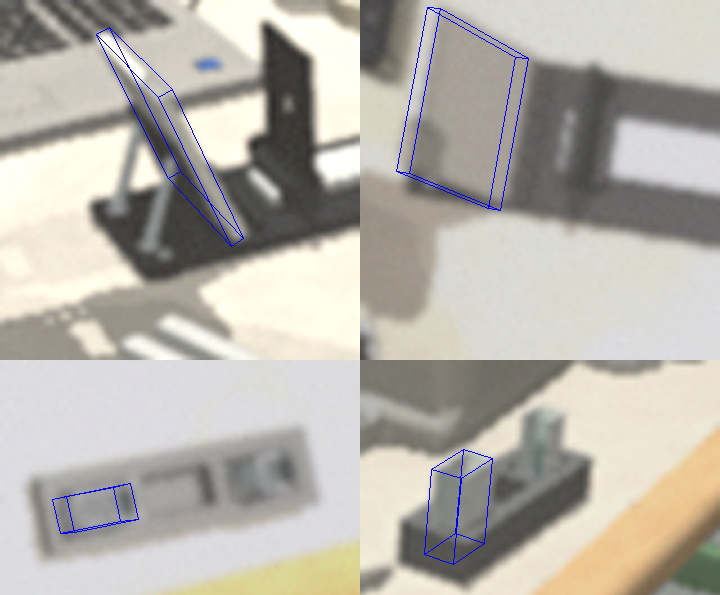

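The screen leans flat on the rest, exactly on the predicted outline. The rack and long cell overlays also match.

```bash
python3 - <<'E'
from h import *
from scipy.spatial.transform import Rotation as Ro
B,K,P=np.load("poses.npy"); p=sensors.observe()["position"]
X=Ro.from_rotvec([np.pi,0,0]); z=lambda a:Ro.from_euler("z",a)
R=z(B[2])*Ro.from_rotvec([-.33,0,0])*X
print(((z(.9)*X*R.inv()).as_rotvec()/(np.pi/2)).round(4),(K[2]+np.pi/2-.9)/(np.pi/2))
w=place(K,[[0,.048,.051]])[0]; print(w,w-p)
E
```

```text
[0.2051 0.0798 0.6671] 0.5543012841329057
[ 0.40972708 -0.16019383  0.051     ] [-0.18798882 -0.39429113 -0.19967785]
```

Request:
{"fn": "arm_command", "kwargs": {"deltas": [0.05, 0.02, 0.16, -0.03, -0.03, 0, 91, 0.1, 0.04, 0.32, -0.05, -0.07, 0, 91, 0.15, 0.06, 0.48, -0.07, -0.11, 0, 91, 0.205, 0.08, 0.667, -0.09, -0.15, 0, 91, 0.205, 0.08, 0.667, -0.11, -0.19, 0, 91, 0.205, 0.08, 0.667, -0.188, -0.394, -0.04, 91, 0.205, 0.08, 0.667, -0.188, -0.394, -0.04, 91, 0.205, 0.08, 0.667, -0.188, -0.394, -0.04, 91, 0.205, 0.08, 0.667, -0.188, -0.394, -0.04, 91, 0.205, 0.08, 0.667, -0.188, -0.394, -0.04, 91, 0.205, 0.08, 0.667, -0.188, -0.394, -0.04, 91, 0.205, 0.08, 0.667, -0.188, -0.394, -0.04, 91]}}

```text
clock: 9.05
position: [0.4075, -0.1624, 0.2102]
ee_rot: [-2.832, -1.357, 0.006]
force: [-0.1, 1.0, 0.1]
width: 0.991
gripper_force: 0.0
```

Request:
{"fn": "arm_command", "kwargs": {"deltas": [0, 0, 0.554, 0, 0, -0.05, 80, 0, 0, 0.554, 0, 0, -0.05, 80, 0, 0, 0.554, 0, 0, -0.05, 80, 0, 0, 0.554, 0, 0, -0.05, 80, 0, 0, 0.554, 0, 0, -0.05, 80, 0, 0, 0.554, 0, 0, -0.05, 80, 0, 0, 0.554, 0, 0, -0.05, 80, 0, 0, 0.554, 0, 0, -0.05, 80, 0, 0, 0.554, 0, 0, -0.05, 80]}}

```text
clock: 9.95
position: [0.4102, -0.159, 0.1616]
ee_rot: [1.992, 2.429, -0.001]
force: [0.3, -0.4, -0.1]
width: 0.872
gripper_force: 0.0
```

```bash
python3 - <<'E'
from h import *
B,K,P=np.load("poses.npy"); s=sensors.observe(); p=s["position"]; r=s["ee_rot"]
print(p,r,s["joints"].round(2),"yaw",2*np.arctan2(r[1],r[0]),"want",K[2]+np.pi/2)
print(place(K,[[0,.048,.051]])[0]-p)
o=(290,160); im=optics.get_image("scene")
a=cv2.resize(cv2.convertScaleAbs(im[140:240,280:400],alpha=1.4),None,fx=5,fy=5,interpolation=cv2.INTER_CUBIC)
draw(a,"scene",place(K,box(.02,.036,.006,.062,0,.048)),(255,0,0),np.array([280,140]),5)
cv2.imwrite("pics/n4.png",a)
E
```

```text
[ 0.41021572 -0.15895258  0.16164738] [ 1.99220278e+00  2.42901071e+00 -5.83591264e-04] [ 0.78  0.31 -0.64  2.07  0.25  0.84  0.19] yaw 1.7677535426414464 want 1.7706944210536626
[-0.00048864 -0.00124126 -0.11064738]
```

View pics/n4.png

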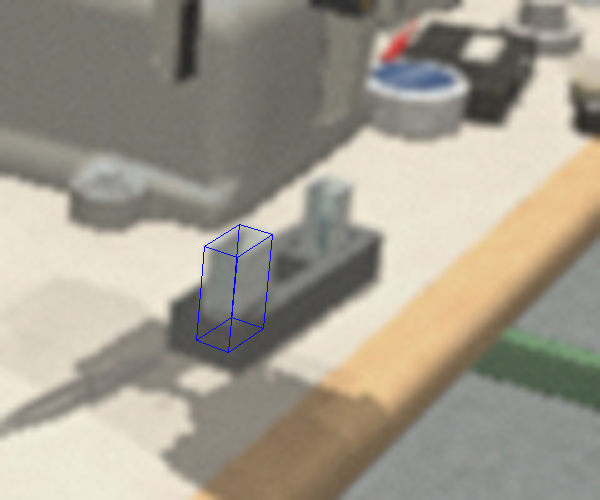

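The long cell sits inside the overlay, to within about 1 mm. Descending and gripping the frosted sides.

Request:
{"fn": "arm_command", "kwargs": {"deltas": [0, 0, 0, 0, -0.001, -0.03, 80, 0, 0, 0, 0, -0.001, -0.07, 80, 0, 0, 0, 0, -0.001, -0.09, 60, 0, 0, 0, 0, -0.001, -0.105, 60, 0, 0, 0, 0, -0.001, -0.11, 50, 0, 0, 0, 0, -0.001, -0.11, 40, 0, 0, 0, 0, -0.001, -0.11, 30, 0, 0, 0, 0, -0.001, -0.11, 26, 0, 0, 0, 0, -0.001, -0.11, 20, 0, 0, 0, 0, -0.001, -0.11, 10, 0, 0, 0, 0, -0.001, -0.11, 10, 0, 0, 0, 0, -0.001, -0.11, 10, 0, 0, 0, 0, -0.001, -0.11, 10, 0, 0, 0, 0, -0.001, -0.11, 10, 0, 0, 0, 0, -0.001, -0.11, 10, 0, 0, 0, 0, -0.001, -0.11, 10], "force": 15}}

```text
clock: 11.6
position: [0.4118, -0.1604, 0.0523]
ee_rot: [1.988, 2.429, 0.002]
force: [5.6, 0.3, 2.3]
width: 0.213
gripper_force: 15.0
```

Request:
{"fn": "arm_command", "kwargs": {"deltas": [0, 0, 0, 0.002, 0, 0, 10, 0, 0, 0, 0.002, 0, 0, 10, 0, 0, 0, 0.002, 0, 0.01, 10, 0, 0, 0, 0.002, 0, 0.02, 10, 0, 0, 0, 0.002, 0, 0.035, 10, 0, 0, 0, 0.002, 0, 0.06, 10, 0, 0, 0, 0.002, 0, 0.09, 10, 0, 0, 0, 0.002, 0, 0.12, 10, 0, 0, 0, 0.002, 0, 0.14, 10, 0, 0, 0, 0.002, 0, 0.14, 10, 0, 0, 0, 0.002, 0, 0.14, 10]}}

```text
clock: 12.7
position: [0.4112, -0.1607, 0.1919]
ee_rot: [1.99, 2.43, -0.002]
force: [-0.2, -0.4, -0.8]
width: 0.217
gripper_force: 15.0
```

```bash
python3 - <<'E'
from h import *
from scipy.spatial.transform import Rotation as Ro
B,K,P=np.load("poses.npy"); s=sensors.observe(); p=s["position"]
L=.0455 # TCP above underside
R=Ro.from_rotvec(s["ee_rot"]); X=Ro.from_rotvec([np.pi,0,0])
yaw=Ro.from_euler("z",B[2]+np.pi/2)*X
print(p,s["ee_rot"],"turn",((yaw*R.inv()).as_rotvec()/(np.pi/2)).round(4))
w=place(B,[[0,-.005,.048+L]])[0]; print(w,(w-p).round(4))
out=[]
for n in cal:
    im=optics.get_image(n); b=(box(.036,.02,L,L-.056))@R.as_matrix().T+p
    q=proj(n,b); c=q.mean(0); o=(c-40).round(); x,y=o.astype(int)
    a=cv2.resize(cv2.convertScaleAbs(im[y:y+80,x:x+80],alpha=1.4),None,fx=4.9,fy=4.9,interpolation=cv2.INTER_CUBIC)
    draw(a,n,b,(255,0,0),o,4.9); out.append(a)
cv2.imwrite("pics/n5.png",np.hstack(out))
E
```

```text
[ 0.41117059 -0.16066424  0.19190367] [ 1.99033576e+00  2.43038101e+00 -2.41884339e-03] turn [ 0.0007 -0.0007 -0.2268]
[0.57078143 0.06998034 0.0935    ] [ 0.1596  0.2306 -0.0984]
```

View pics/n5.png

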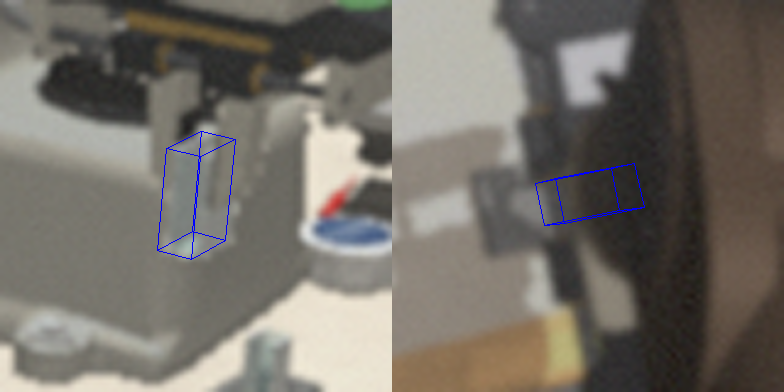

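The cell is held upright between the fingers and matches the overlay. Moving it above the gap.

Request:
{"fn": "arm_command", "kwargs": {"deltas": [0, 0, -0.05, 0.03, 0.04, 0, 10, 0, 0, -0.1, 0.055, 0.08, 0, 10, 0, 0, -0.15, 0.08, 0.12, 0, 10, 0, 0, -0.2, 0.11, 0.16, 0, 10, 0.001, -0.001, -0.227, 0.14, 0.2, 0, 10, 0.001, -0.001, -0.227, 0.16, 0.231, 0, 10, 0.001, -0.001, -0.227, 0.16, 0.231, 0, 10, 0.001, -0.001, -0.227, 0.16, 0.231, 0, 10, 0.001, -0.001, -0.227, 0.16, 0.231, 0, 10, 0.001, -0.001, -0.227, 0.16, 0.231, 0, 10]}}

```text
clock: 13.8
position: [0.5715, 0.0689, 0.1913]
ee_rot: [2.391, 2.037, 0.0]
force: [0.6, -0.5, -0.1]
width: 0.214
gripper_force: 15.0
```

```bash
cat > chk.py <<'E'
from h import *
B,K,P=np.load("poses.npy"); s=sensors.observe(); p=s["position"]; r=s["ee_rot"]
w=place(B,[[0,-.005,.0935]])[0]
print(s["clock"],p,r.round(4),"yaw err",2*np.arctan2(r[1],r[0])-B[2]-np.pi/2,"to go",(w-p).round(4),"force",s["force"].round(1),s["gripper_force"])
E
python3 chk.py
```

```text
13.8 [0.57145784 0.06886366 0.19128217] [2.3907e+00 2.0373e+00 1.0000e-04] yaw err -0.001450465544109436 to go [-0.0007  0.0011 -0.0978] force [ 0.6 -0.5 -0.1] 14.988299310207367
```

Request:
{"fn": "arm_command", "kwargs": {"deltas": [0, 0, 0, -0.001, 0.001, -0.03, 10, 0, 0, 0, -0.001, 0.001, -0.055, 10, 0, 0, 0, -0.001, 0.001, -0.075, 10, 0, 0, 0, -0.001, 0.001, -0.09, 10, 0, 0, 0, -0.001, 0.001, -0.097, 10, 0, 0, 0, -0.001, 0.001, -0.097, 10, 0, 0, 0, -0.001, 0.001, -0.097, 10, 0, 0, 0, -0.001, 0.001, -0.097, 10, 0, 0, 0, -0.001, 0.001, -0.097, 10]}}

```text
clock: 14.7
position: [0.5716, 0.0717, 0.0956]
ee_rot: [2.388, 2.039, 0.004]
force: [-0.2, -0.3, -0.4]
width: 0.219
gripper_force: 15.0
```

```bash
python3 chk.py; python3 - <<'E'
from h import *
from scipy.spatial.transform import Rotation as Ro
B,K,P=np.load("poses.npy"); s=sensors.observe(); p=s["position"];R=Ro.from_rotvec(s["ee_rot"]).as_matrix(); L=.0455
im=optics.get_image("scene"); o=np.array([150,150])
a=cv2.resize(cv2.convertScaleAbs(im[150:250,150:290],alpha=1.5),None,fx=5.5,fy=5.5,interpolation=cv2.INTER_CUBIC)
draw(a,"scene",box(.036,.02,L,L-.056)@R.T+p,(255,0,0),o,5.5)
draw(a,"scene",place(B,box(.06,.005,.021,.106,0,.0425)),(0,255,255),o,5.5)
draw(a,"scene",place(B,box(.09,.3,0,.012)),(0,0,255),o,5.5)
for q in ((proj("scene",place(B,[[0,-.053,.07],[0,.04,.07]]))-o)*5.5): cv2.circle(a,tuple(map(int,q)),4,(0,255,0),1)
cv2.imwrite("pics/n6.png",a)
E
```

```text
14.7 [0.5716391  0.07170139 0.09558141] [2.3883 2.0389 0.0045] yaw err 0.00033100540371822085 to go [-0.0009 -0.0017 -0.0021] force [-0.2 -0.3 -0.4] 14.988343119621277
```

View pics/n6.png

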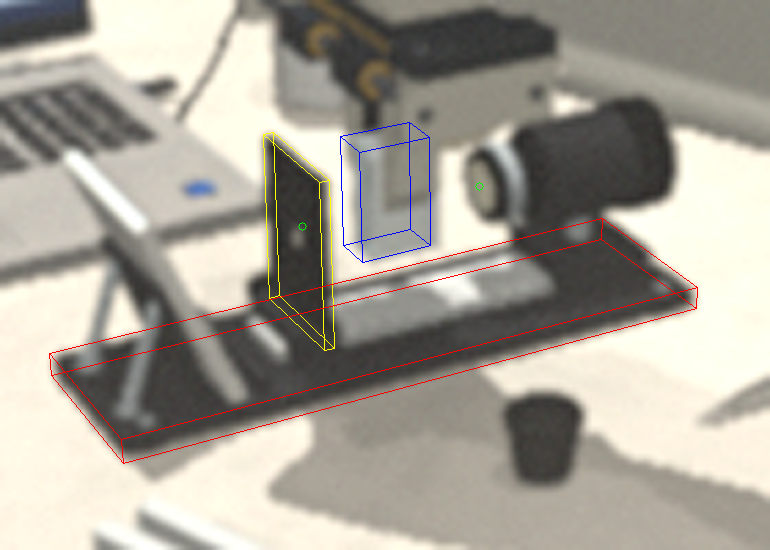

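The cell hangs upright in the gap around (385,195), between the aperture plate and the lamp. The outlines of the bench and plate match, and the screen still leans. One small correction and a settle, then I'll hand in.

Request:
{"fn": "arm_command", "kwargs": {"deltas": [0, 0, 0, -0.001, -0.001, -0.001, 10, 0, 0, 0, -0.001, -0.001, -0.001, 10, 0, 0, 0, -0.001, -0.001, -0.001, 10, 0, 0, 0, -0.001, -0.001, -0.001, 10, 0, 0, 0, -0.001, -0.001, -0.001, 10, 0, 0, 0, -0.001, -0.001, -0.001, 10, 0, 0, 0, -0.001, -0.001, -0.001, 10, 0, 0, 0, -0.001, -0.001, -0.001, 10, 0, 0, 0, -0.001, -0.001, -0.001, 10, 0, 0, 0, -0.001, -0.001, -0.001, 10]}}

```text
clock: 15.75
position: [0.5701, 0.0705, 0.0937]
ee_rot: [2.389, 2.039, 0.003]
force: [-0.2, 0.0, -0.6]
width: 0.216
gripper_force: 15.0
```

```bash
python3 chk.py; python3 -c "
from cell import arm,sensors
print(abs(sensors.observe()['dq']).max()); print(arm.sign_off())"
```

```text
15.75 [0.57011658 0.07054916 0.09373907] [2.389  2.0395 0.0026] yaw err 0.00033212445038643956 to go [ 0.0007 -0.0006 -0.0002] force [-0.2  0.  -0.6] 14.988524168729782
0.0013362666732486368
the job is handed in; nothing more can be done
None
```

I handed the job in at 15.8 s with the screen leaning on the rest and the long cell held upright by its frosted sides, under 1 mm from my image-based estimate of the beam midpoint; the hand-in returned no verdict.

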